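# Unsnap the battery cover of a light-source unit

## Task

Take the grey battery cover off the white light-source unit: squeeze its yellow spring tab gently inward against the cover's grip block to free its hook, without crushing it, and lift the cover off without tearing at a hook that is still caught. Then set the cover down gently, right side up and flat on its rim, inside the blue tray and let go, disturbing nothing else on the bench.

Things in the scene. Friction and masses are not known exactly. Their poses are not given: they have to be found in the camera images.
- housing: White light-source unit, fixed: a box 190 x 136 x 70 mm (own x, y, z), origin at the centre of its underside, z up. Its flat top deck, 70 mm up and 6 mm thick, has a 68 x 40 mm (x, y) battery opening in the middle, closed by the cover. Turned by up to 0.45 rad.
- cover: Grey cover, loose, about 0.1 kg. Origin: centre of the underside of its flange (92 x 60 x 4 mm in x, y, z), which lies on the deck; z up, axes parallel to the housing's. Below, a rim 65 x 37 mm, 14 mm deep, sits in the opening with 1.5 mm play all round; taken off, the cover stands level on this rim. On top a rigid grip block 72 mm long (x), y = -22 to +2, z = 4 to 30 mm.
- block_face (a point): Centre of the grip block's ribbed outer face, on the cover at (0, -22, 18) mm, facing -y. Pinch from above along the cover's y: one finger on this face, the other on the yellow thumb pad opposite, fingertips a few mm above the flange. Open deck on both sides for the fingers.
- pad_near (a point): Point of the cover at (0, 22, 18) mm. The yellow thumb pad (28 mm wide in x, z = 6 to 30 mm, facing +y) is screwed in or out on the tab, so its unpressed outer face lies 0 to 9 mm beyond this point in +y, unknown beforehand: find it by touch or sight. The pad does not shift on the tab when pressed.
- tab: Yellow spring tab on the cover, sliding along the cover's -y (inward) by up to 10 mm. Origin: at the cover's origin while unpressed. Upright stem 22 mm wide at y = 14 to 17 mm. Spring: about 2 N to begin plus 1.3 N per mm (10 N at 6 mm, 15 N at the 10 mm stop). A finger force over 18 N on tab or pad breaks it: a plain full-force grasp is too much.
- catch (a point): Lower edge of the housing's opening on its +y side, at (0, 20, 64) mm of the housing. The hook at the tab's foot reaches to y = 24.5 mm of the cover and catches under it. It lets go once the tab is pressed 3 to 6 mm, depending on how the cover sits in its play; before that the cover rises only about 1 mm. Shoving or pulling the cover against the unit with over 20 N cracks the catch.
- tray: Blue open tray fixed on the bench, 200 x 150 mm (own x, y), 16 mm high, walls and floor 4 mm thick; origin at the centre of its underside. Yaw up to 0.3 rad. It and the unit change sides from run to run.
- objective: Dark metal microscope objective standing on the bench, 32 mm across, 44 mm high; origin under its centre. Leave alone.
- wash_bottle: White bottle with blue cap, 52 mm across, 120 mm high; origin under its centre. Leave alone.
- driver: Screwdriver with black handle lying on the bench, about 200 mm long; origin under its middle. Leave alone.
- dish: Glass dish, 70 mm across, 30 mm high; origin under its centre. Leave alone.
Things that resemble listed ones, but are neither listed nor needed, are in the scene too. What is shaped like the cover but brown or turquoise is not meant.

How it is judged:
By the outcome, as a careful person would: the job done as asked, in the order asked, and still so for the second after the job is handed in, with the robot touching nothing.
It also fails if it takes over 69 s, if anything falls off the work surface, if the arm or the gripper's body presses on something with over 40 N, if the wrist force passes 120 N, or if a joint passes its speed limit or range.

## Robot

A 6-joint arm with a two-finger parallel gripper is mounted at the origin on the work surface. World frame = base frame: x ahead of the robot, y to its left, z up, the work surface at z = 0. Lengths are in mm, angles in rad, forces in N, time in s.
With the tool pointing down it reaches from about 350 to 975 mm from the base axis. Payload 17.4 kg.
Tool frame: the origin (TCP) lies at the centre of the arm's flange, where the gripper is bolted on; the fingertips stand 173 mm ahead of it and the grasp point (between the pads) lies 155 mm ahead of it; x points along the fingers, y is the direction in which the jaws open and shut, and the axes are right-handed (so a half turn about x gives the same grasp; the last joint's range is limited). The gripper opens to 85 mm and grips with 20 to 120 N. Pads are 22 mm wide; open, the fingers measure 114 mm over their backs; the gripper's body (76 mm by 85 mm) begins 54 mm behind the grasp point. The pads swing forward as they close: fully open they stand 13 mm farther back than shut.
Start: joints at [1.247, 0.116, 1.442, -0, 1.584, -0.038], TCP at [190.308, 647.624, 404.703] pointing down, gripper open.
Joint ranges: [-2.83, 2.83], [-0.83, 2.19], [0.07, 2.5], [-1.14, 4.28], [0.01, 3], [-2.97, 2.97]. Speed limits (rad/s): [1.89, 1.89, 2.22, 3.14, 3.14, 3.14].

## Interface

Orientations are given as a unit quaternion [x, y, z, w].
In Python, from workcell import readout, cams, arm gives the robot as it stands.
- The arm moves only by the tool apply_moves, never from a script. Its argument "rows" is a list of rows, each an object with "delta_pos": the shift along the tool's x, y, z in m, a list of three; "roll": the turn about the tool's x in degrees. In form: [{"delta_pos": [dx, dy, dz], "roll": roll}, ...]. A call has 1 to 8 rows; each row is the pose to reach, as a shift and turn from the pose measured when the call began, along the tool's axes at that moment; what a row does not reach only later rows make up. A row lasts 1/10 s, in which the tool goes at most 50 mm and 8.59 degrees, less where a joint would pass 70% of its speed; a pose out of reach is approached as far as the arm can. A call with a gripper value outside its range is refused whole. "jaw" is the opening, from -1 (shut) to 1 (fully open), set as the call begins (left out, the last holds). The fingers move at their own pace and stop on an object; the grip force is fixed at half the most. Time passes only in rows, so rows that repeat a pose let the fingers close. It gives the time, the measured TCP pose, the force and the opening at its end, in the units of the state.
- readout.state(): the state, without advancing time (a new reading comes with each control period).
- cams.grab_frame(name): name is "side" or "top"; returns the picture (480x640x3 uint8, red, green, blue); there is no depth.
- cams.camera_params(name): a dict with "mtx" (3x3 intrinsics, pixels), "camera_from_world" (4x4, takes a point from world to camera coordinates). Camera axes: x right, y down, z forward; pixel columns grow to the right and rows downward; lengths in mm; the calibration is good to about 2 mm. A picture is of the moment at which its call begins. camera_params takes no time and is no camera call.
- arm.close_job(): hands the job in, once; it reports no verdict.
The state is a dict: "clock": time; "joints": joint angles; "joint_vel": joint speeds; "effort": joint torques, N m; "tcp_pos": TCP position; "orientation": TCP orientation; "ft_force": force on the tool from outside, world axes, zero at the start; "torque": the same for the moment, N m; "finger_gap": finger opening in mm.
Only numpy, scipy, OpenCV 4.12 (cv2) and the standard library are available. Lean on these libraries where they do the work, as an engineer would, in place of code of your own. Each camera call takes 0.05 s, during which the arm holds its last target.

## Working session

There is one attempt and no reset: what is moved stays moved. The work goes in short steps, Python scripts to look and compute and a tool call to move; the robot and the scene stay as the last step left them, time stands still between calls to the robot, and variables do not carry over. Pictures are saved under pics/ and viewed, and the job is handed in when it is done.

Besides the shell and the picture viewer there is one more tool, called after "Emit:" in YAML: its name, and indented under it one key for each argument. apply_moves: Moves the arm, as the interface text tells. Its arguments: {"type":"object","properties":{"rows":{"type":"array","items":{"type":"object","properties":{"delta_pos":{"type":"array","items":{"type":"number"}},"roll":{"type":"number"}}}},"jaw":{"type":"number"}},"required":["rows"]}

```bash
ls; mkdir -p pics
python3 - <<'E'
from workcell import readout,cams
import cv2
s=readout.state();print(s)
for n in("side","top"):
    cv2.imwrite(f"pics/{n}0.png",cams.grab_frame(n)[:,:,::-1]);p=cams.camera_params(n);print(n,p)
E
```

```text
pics
{'clock': 0.0, 'joints': array([ 1.24720231e+00,  1.16462365e-01,  1.44231388e+00,  2.27181834e-05,
        1.58397519e+00, -3.78181627e-02]), 'joint_vel': array([ 0.00071452, -0.00087065, -0.00097125,  0.001691  ,  0.00028082,
       -0.00040609]), 'effort': array([ 1.80321847e-03, -7.32055449e+01, -6.32456803e+01, -1.02998426e-04,
        7.08334948e-03,  5.69400612e-06]), 'tcp_pos': array([190.30082306, 647.61665338, 403.94779441]), 'orientation': array([ 0.10029187,  0.699982  , -0.10109502,  0.69981893]), 'ft_force': array([0.33900968, 0.15973307, 0.5739975 ]), 'torque': array([-0.01539418, -0.00995849,  0.01245994]), 'finger_gap': 85.20864060109948}
side {'mtx': array([[618.00162386,   0.        , 315.39514729],
       [  0.        , 618.00162386, 240.51251419],
       [  0.        ,   0.        ,   1.        ]]), 'camera_from_world': array([[ 9.82958986e-01, -1.83808094e-01, -2.49332945e-03,
        -5.55615077e+02],
       [-1.00938788e-01, -5.28359839e-01, -8.42998957e-01,
         1.30413468e+02],
       [ 1.53632656e-01,  8.28885074e-01, -5.37909417e-01,
         1.24754265e+03],
       [ 0.00000000e+00,  0.00000000e+00,  0.00000000e+00,
         1.00000000e+00]])}
top {'mtx': array([[442.615042  ,   0.        , 311.65760858],
       [  0.        , 442.615042  , 244.31773772],
       [  0.        ,   0.        ,   1.        ]]), 'camera_from_world': array([[-1.56532110e-02, -9.99873441e-01,  2.84220580e-03,
        -5.37430588e+00],
       [-9.99313454e-01,  1.55488540e-02, -3.36281759e-02,
         5.60202099e+02],
       [ 3.35797269e-02, -3.36664342e-03, -9.99430372e-01,
         9.99974680e+02],
       [ 0.00000000e+00,  0.00000000e+00,  0.00000000e+00,
         1.00000000e+00]])}
```

View pics/side0.png

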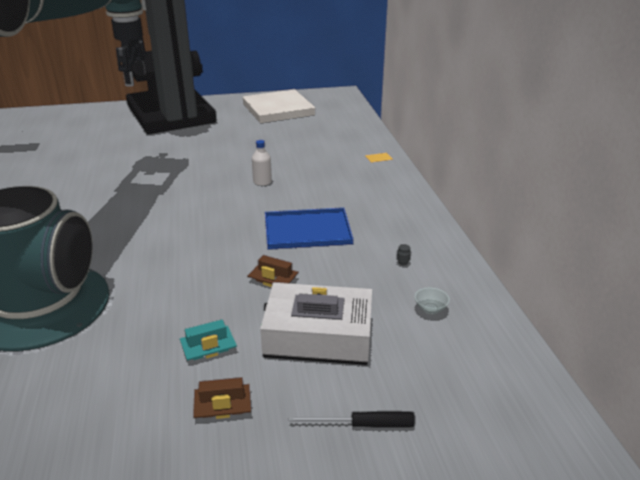

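View pics/top0.png

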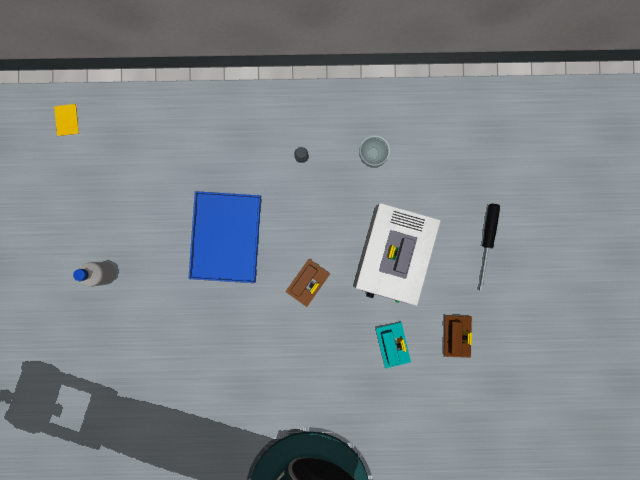

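Both views show the grey cover on the white unit at side (318,306) / top (400,254). These could be mistaken for it:
- brown covers at top (308,283) and (457,336)
- turquoise cover at top (392,344)

I choose the grey one on the white unit. Next I'll check close crops and measure.

```bash
cat > h.py <<'E'
import numpy as np, cv2
from workcell import cams
P={n:cams.camera_params(n) for n in("side","top")}
def ray(n,uv):
    p=P[n];T=p["camera_from_world"];R,t=T[:3,:3],T[:3,3]
    d=R.T@np.linalg.solve(p["mtx"],[uv[0],uv[1],1.]);return -R.T@t,d
def onz(n,uv,z):
    o,d=ray(n,uv);return o+d*(z-o[2])/d[2]
def proj(n,X):
    p=P[n];T=p["camera_from_world"];c=p["mtx"]@(T[:3,:3]@np.asarray(X,float)+T[:3,3]);return c[:2]/c[2]
def big(m):
    c,_=cv2.findContours(m.astype(np.uint8),cv2.RETR_EXTERNAL,cv2.CHAIN_APPROX_NONE);return max(c,key=cv2.contourArea)
E
python3 - <<'E'
from h import *
t=cv2.imread("pics/top0.png");s=cv2.imread("pics/side0.png")
a=cv2.resize(t[195:315,340:460],(600,600),interpolation=cv2.INTER_CUBIC);cv2.imwrite("pics/ct.png",a)
a=cv2.resize(s[275:370,255:382],(800,598),interpolation=cv2.INTER_CUBIC);cv2.imwrite("pics/cs.png",a)
def rect(m,z,n="top"):
    c=big(m);w=np.array([onz(n,q[0]+0.0,z)[:2] for q in c],np.float32)
    r=cv2.minAreaRect(w);print(np.round(r[0],1),np.round(r[1],1),r[2],len(c));return r
hsv=cv2.cvtColor(t,cv2.COLOR_BGR2HSV)
m=(hsv[...,2]>195)&(hsv[...,1]<40);m[:180]=0;m[:, :340]=0;m[:,450:]=0;m=cv2.morphologyEx(m.astype(np.uint8),cv2.MORPH_OPEN,np.ones((3,3)))
rect(m,70)
m=(abs(hsv[...,0].astype(int)-115)<15)&(hsv[...,1]>120);m[:, :150]=0
rect(m,16)
for x,y in((400,300),(410,225),(395,240),(412,262),(380,280)):print(t[y,x])
E
```

```text
[ 534.9 -198.5] [134.9 189. ] 73.23749542236328 371
[580.4 183.1] [151.3 199.6] 85.5274429321289 303
[208 209 209]
[118 119 118]
[123 113 114]
[221 224 222]
[218 219 218]
```

View pics/ct.png

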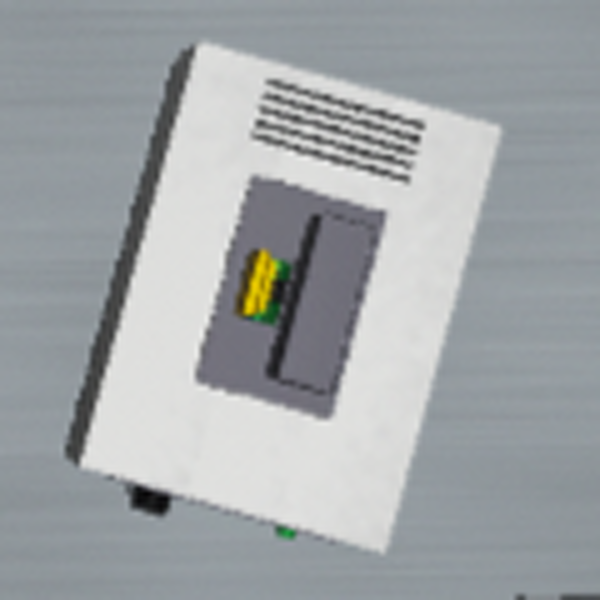

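View pics/cs.png

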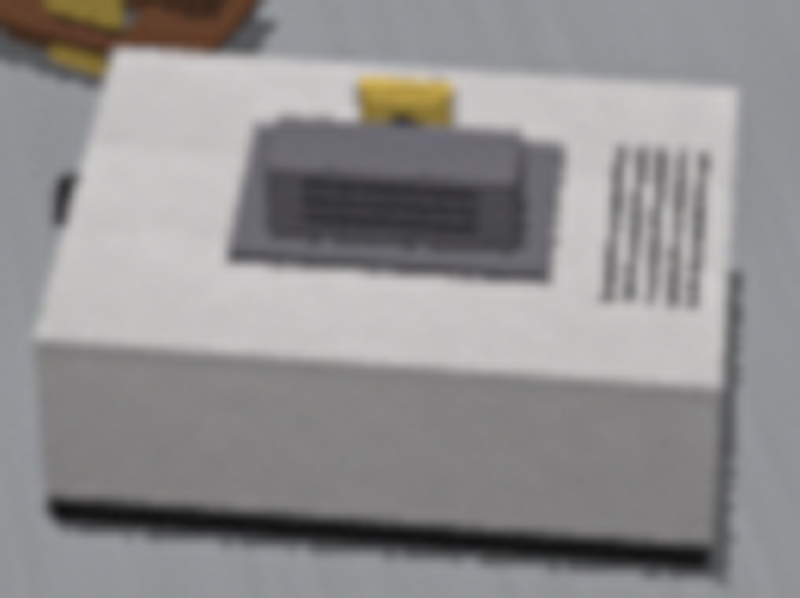

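Grey cover confirmed: in the top crop the yellow pad is on the left (+y) at (260,285) and the grip block on the right. The unit measures 189x135 and the tray 200x151, both matching the given sizes. Next I'll measure the flange, pad face and block.

Run:
```python
from h import *
t=cv2.imread("pics/top0.png");s=cv2.imread("pics/side0.png")
yaw=np.deg2rad(73.24-90);H=np.array([534.9,-198.5]);c,sn=np.cos(yaw),np.sin(yaw);R=np.array([[c,-sn],[sn,c]])
loc=lambda n,uv,z:np.round(R.T@(onz(n,uv,z)[:2]-H),1)
hsv=cv2.cvtColor(t,cv2.COLOR_BGR2HSV)
g=cv2.cvtColor(t,cv2.COLOR_BGR2GRAY)
m=np.zeros_like(g);m[222:285,372:425]=(g[222:285,372:425]<165)
cc=big(m);w=np.array([R.T@(onz("top",q[0],74)[:2]-H) for q in cc],np.float32)
r=cv2.minAreaRect(w);print("flange",r)
ct=lambda u,v:(340+(u+.5)/5-.5,195+(v+.5)/5-.5)
cs=lambda u,v:(255+(u+.5)*127/800-.5,275+(v+.5)*95/598-.5)
print("pad top outer edge",[loc("top",ct(*q),100) for q in((258,250),(243,316))])
print("block top corners",[loc("top",ct(*q),100) for q in((322,213),(384,222),(330,393),(278,378))])
print("side: pad top L/R",[loc("side",cs(*q),100) for q in((358,78),(453,84))])
print("side block top near edge",[loc("side",cs(*q),100) for q in((265,172),(520,190))])
print("side flange near",[loc("side",cs(*q),72) for q in((230,260),(548,280))])
print("side unit top near",[loc("side",cs(*q),70) for q in((38,342),(722,388),(118,48),(738,90))])
# expected edges
for z,y in((100,22),(100,31),(100,-22)):
  print(y,[np.round(((proj("top",[*(R@[x,y]+H),z])-[340,195])*5+2),0) for x in(-14,14)],[np.round(((proj("side",[*(R@[x,y]+H),z])-[255,275])*6.3+3),0) for x in(-14,14)])
a=cv2.resize(t[235:275,380:420],(600,600),interpolation=cv2.INTER_CUBIC);cv2.imwrite("pics/ct2.png",a)
a=cv2.resize(s[280:320,290:345],(800,582),interpolation=cv2.INTER_CUBIC);cv2.imwrite("pics/cs2.png",a)
```

```text
flange ((-0.8030319213867188, 1.6728439331054688), (92.57752990722656, 61.316444396972656), 0.02229871042072773)
pad top outer edge [array([12.5, 24.2]), array([-15.6,  22.8])]
block top corners [array([34.6,  2.7]), array([ 38.1, -23.1]), array([-36.5, -20.4]), array([-36.4,   2. ])]
side: pad top L/R [array([-16. ,  20.8]), array([11.7, 20.8])]
side block top near edge [array([-37. , -25.6]), array([ 34.8, -26.2])]
side flange near [array([-46.8, -31.2]), array([ 43.5, -30.6])]
side unit top near [array([-95.1, -69.5]), array([ 93.8, -68.8]), array([-95.6,  68.1]), array([94. , 66.5])]
22 [array([246., 313.]), array([264., 248.])] [array([366.,  76.]), array([462.,  82.])]
31 [array([225., 307.]), array([243., 242.])] [array([369.,  58.]), array([465.,  64.])]
-22 [array([348., 342.]), array([366., 277.])] [array([348., 170.]), array([448., 176.])]
```

View pics/ct2.png

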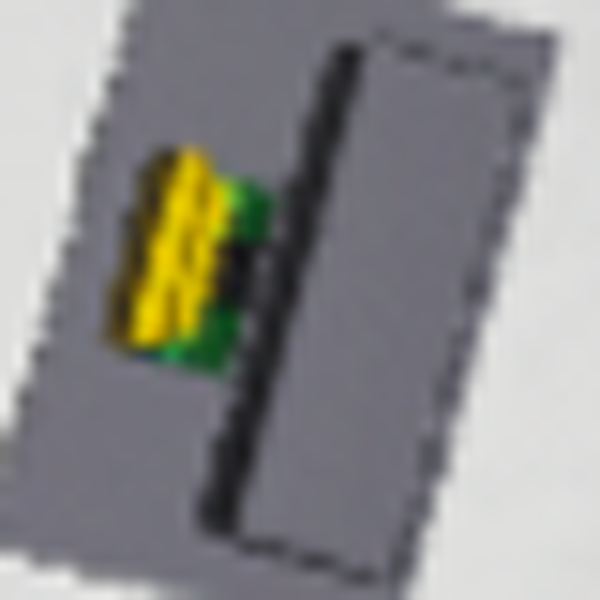

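View pics/cs2.png

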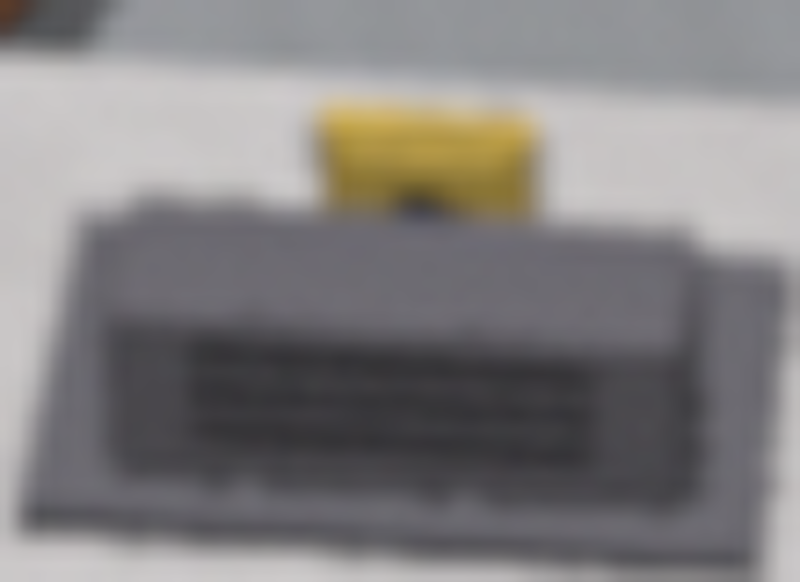

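```bash
cat >> h.py <<'E'
from workcell import readout
from scipy.spatial.transform import Rotation as Ro
YAW=np.deg2rad(73.24-90);H=np.array([534.9,-198.5]);RH=np.array([[np.cos(YAW),-np.sin(YAW)],[np.sin(YAW),np.cos(YAW)]])
def plan(xy,z,yd):
    """target TCP xy,z and world direction angle yd(rad) of tool y (mod pi): prints delta in tool axes (m), roll deg"""
    s=readout.state();R=Ro.from_quat(s["orientation"]).as_matrix()
    d=R.T@(np.array([*xy,z])-s["tcp_pos"])/1000
    y=R[:,1];best=[]
    for k in(-1,0,1):
        a=yd+k*np.pi; v=R.T@np.array([np.cos(a),np.sin(a),0]);best.append(np.rad2deg(np.arctan2(v[2],v[1])))
    b=min(best,key=abs)
    print("tcp",np.round(s["tcp_pos"],1),"R",np.round(R,3).tolist(),"delta",np.round(d,4),"roll",np.round(best,2),b,"joints",np.round(s["joints"],2),"clk",s["clock"])
def lw(x,y): return RH@[x,y]+H
E
python3 -c "
from h import *
print(lw(-1,1));plan(lw(-1,1),330,YAW+np.pi/2)"
```

```text
[ 534.23084234 -197.25411556]
tcp [190.3 647.6 404. ] R [[-0.0, 0.282, 0.959], [-0.001, 0.959, -0.282], [-1.0, -0.001, -0.0]] delta [ 0.0748 -0.7136  0.5681] roll [-179.61    0.39 -179.61] 0.38613072238244545 joints [ 1.25  0.12  1.44 -0.    1.58 -0.04] clk 0.1
```

Emit:
apply_moves:
  rows:
    - {"delta_pos": [0, -0.714, 0.568], "roll": 0.4}
    - {"delta_pos": [0, -0.714, 0.568], "roll": 0.4}
    - {"delta_pos": [0, -0.714, 0.568], "roll": 0.4}
    - {"delta_pos": [0, -0.714, 0.568], "roll": 0.4}
    - {"delta_pos": [0, -0.714, 0.568], "roll": 0.4}
    - {"delta_pos": [0, -0.714, 0.568], "roll": 0.4}
    - {"delta_pos": [0, -0.714, 0.568], "roll": 0.4}
    - {"delta_pos": [0, -0.714, 0.568], "roll": 0.4}
  jaw: 1

```text
clock: 0.9
tcp_pos: [341.0, 275.2, 404.6]
orientation: [0.103, 0.7, -0.103, 0.7]
ft_force: [1.0, 0.4, 0.1]
finger_gap: 85.5
```

```bash
python3 -c "
from h import *
plan(lw(-1,1),330,YAW+np.pi/2)"
```

```text
tcp [341.  275.2 404.6] R [[-0.0, 0.288, 0.958], [-0.001, 0.958, -0.288], [-1.0, -0.001, 0.0]] delta [ 0.075  -0.3967  0.3211] roll [-1.7998e+02  2.0000e-02 -1.7998e+02] 0.01786846660739377 joints [ 0.62 -0.42  1.92 -0.    1.64 -0.66] clk 0.9
```

Emit:
apply_moves:
  rows:
    - {"delta_pos": [0, -0.397, 0.321], "roll": 0}
    - {"delta_pos": [0, -0.397, 0.321], "roll": 0}
    - {"delta_pos": [0, -0.397, 0.321], "roll": 0}
    - {"delta_pos": [0, -0.397, 0.321], "roll": 0}
    - {"delta_pos": [0, -0.397, 0.321], "roll": 0}
    - {"delta_pos": [0, -0.397, 0.321], "roll": 0}
    - {"delta_pos": [0, -0.397, 0.321], "roll": 0}
    - {"delta_pos": [0, -0.397, 0.321], "roll": 0}

```text
clock: 1.7
tcp_pos: [491.9, -95.7, 404.8]
orientation: [0.103, 0.699, -0.103, 0.7]
ft_force: [0.7, 0.7, 0.3]
finger_gap: 85.2
```

Emit:
apply_moves:
  rows:
    - {"delta_pos": [0, -0.11, 0.09], "roll": 0}
    - {"delta_pos": [0, -0.11, 0.09], "roll": 0}
    - {"delta_pos": [0, -0.11, 0.09], "roll": 0}
    - {"delta_pos": [0, -0.11, 0.09], "roll": 0}

```text
clock: 2.1
tcp_pos: [547.3, -231.0, 403.3]
orientation: [0.104, 0.7, -0.105, 0.699]
ft_force: [-0.1, -0.4, -0.4]
finger_gap: 85.2
```

```bash
python3 -c "
from h import *
plan(lw(-1,1),275,YAW+np.pi/2)"
```

```text
tcp [ 547.3 -231.   403.3] R [[-0.002, 0.292, 0.956], [-0.001, 0.956, -0.292], [-1.0, -0.001, -0.002]] delta [ 0.1283  0.0287 -0.0221] roll [179.79  -0.21 179.79] -0.20632356457898376 joints [-0.44 -0.06  1.62 -0.    1.58 -1.72] clk 2.1
```

Emit:
apply_moves:
  rows:
    - {"delta_pos": [0.03, 0.029, -0.022], "roll": -0.2}
    - {"delta_pos": [0.07, 0.029, -0.022], "roll": -0.2}
    - {"delta_pos": [0.11, 0.029, -0.022], "roll": -0.2}
    - {"delta_pos": [0.128, 0.029, -0.022], "roll": -0.2}
    - {"delta_pos": [0.128, 0.029, -0.022], "roll": -0.2}
    - {"delta_pos": [0.128, 0.029, -0.022], "roll": -0.2}

```text
clock: 2.7
tcp_pos: [534.5, -196.7, 276.1]
orientation: [0.103, 0.7, -0.103, 0.699]
ft_force: [-0.2, -0.3, 0.3]
finger_gap: 85.1
```

Run:
```python
from h import *
for n in("side","top"): cv2.imwrite(f"pics/{n}1.png",cams.grab_frame(n)[:,:,::-1])
s=cv2.imread("pics/side1.png");cv2.imwrite("pics/s1c.png",cv2.resize(s[220:380,220:420],(800,600)[:2],interpolation=cv2.INTER_CUBIC))
plan(lw(-1,1),252,YAW+np.pi/2);print(readout.state()["ft_force"])
```

```text
tcp [ 534.7 -196.9  277.1] R [[-0.0, 0.288, 0.958], [-0.001, 0.958, -0.288], [-1.0, -0.001, 0.0]] delta [ 0.0251 -0.0004 -0.0004] roll [-180.    0. -180.] 0.0029306798021361017 joints [-0.4  -0.05  1.82 -0.    1.37 -1.68] clk 2.8
[0.73751829 0.69980113 0.08655334]
```

View pics/s1c.png

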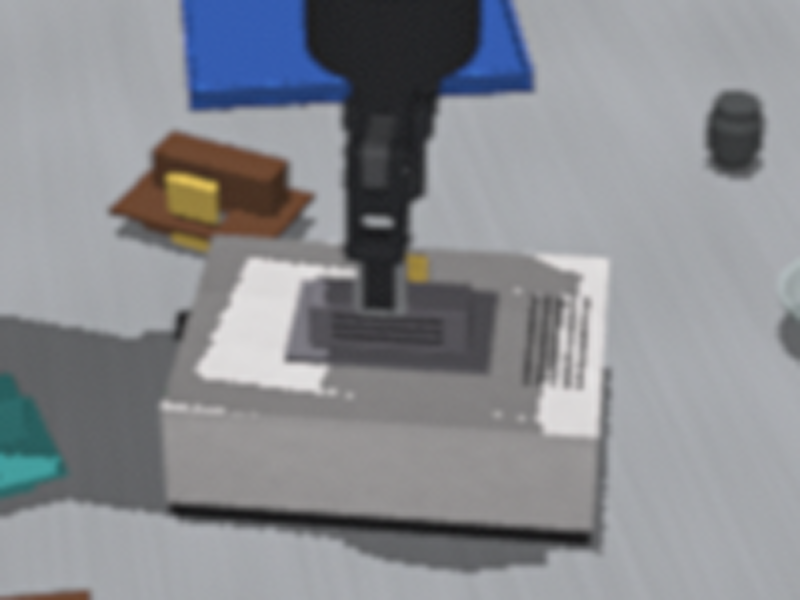

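View pics/top1.png

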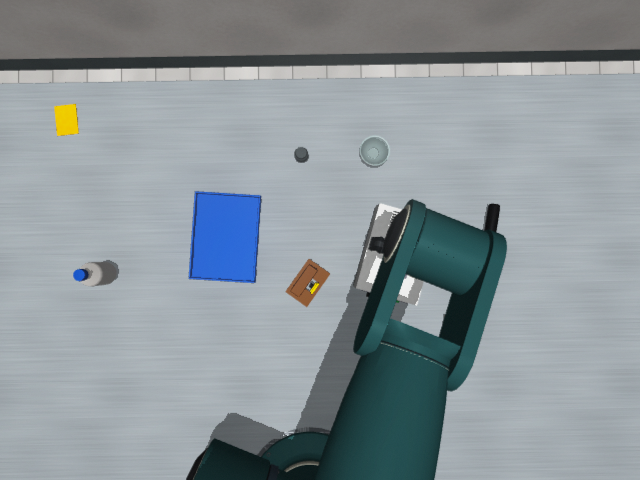

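Run:
```python
from h import *
s=readout.state();t=s["tcp_pos"];y=np.array([.288,.958,0])
for z in(102,108,115):
  for k in(-43,43): print(z,k,np.round((proj("side",[*(t+k*y)[:2],z])-[220,220])*[4,3.75],0))
for p in((0,-22,88),(-1,-22,100),(-1,24,100)): print(p,np.round((proj("side",[*lw(*p[:2]),p[2]])-[220,220])*[4,3.75],0))
```

```text
102 -43 [385. 330.]
102 43 [404. 221.]
108 -43 [385. 320.]
108 43 [404. 211.]
115 -43 [385. 308.]
115 43 [404. 200.]
(0, -22, 88) [391. 328.]
(-1, -22, 100) [388. 307.]
(-1, 24, 100) [399. 249.]
```

Emit:
apply_moves:
  rows:
    - {"delta_pos": [0.008, 0, 0], "roll": 0}
    - {"delta_pos": [0.016, 0, 0], "roll": 0}
    - {"delta_pos": [0.024, 0, 0], "roll": 0}
    - {"delta_pos": [0.027, 0, 0], "roll": 0}
    - {"delta_pos": [0.027, 0, 0], "roll": 0}

```text
clock: 3.3
tcp_pos: [534.6, -196.9, 249.3]
orientation: [0.103, 0.7, -0.103, 0.699]
ft_force: [0.8, 0.2, 0.0]
finger_gap: 85.7
```

Emit:
apply_moves:
  rows:
    - {"delta_pos": [0, 0, 0], "roll": 0}
    - {"delta_pos": [0, 0, 0], "roll": 0}
    - {"delta_pos": [0, 0, 0], "roll": 0}
    - {"delta_pos": [0, 0, 0], "roll": 0}
    - {"delta_pos": [0, 0, 0], "roll": 0}
    - {"delta_pos": [0, 0, 0], "roll": 0}
  jaw: 0.27

```text
clock: 3.9
tcp_pos: [534.6, -196.9, 249.4]
orientation: [0.103, 0.7, -0.103, 0.699]
ft_force: [-0.5, 0.2, 0.4]
finger_gap: 54.0
```

Run:
```python
from h import *
for n in("side",): cv2.imwrite(f"pics/{n}2.png",cams.grab_frame(n)[:,:,::-1])
s=cv2.imread("pics/side2.png");cv2.imwrite("pics/s2c.png",cv2.resize(s[265:345,270:370],(800,600),interpolation=cv2.INTER_CUBIC))
plan(lw(-1,1),250,YAW+np.pi/2);print(readout.state()["ft_force"],readout.state()["finger_gap"])
```

```text
tcp [ 534.6 -196.9  249.3] R [[-0.001, 0.288, 0.958], [-0.001, 0.958, -0.288], [-1.0, -0.001, -0.001]] delta [-0.0007 -0.0004 -0.0002] roll [-180.    0. -180.] 0.00048729474614012466 joints [-0.4  -0.03  1.85 -0.    1.32 -1.68] clk 3.95
[ 0.22534251  0.0903835  -0.1624997 ] 54.34276726747893
```

View pics/s2c.png

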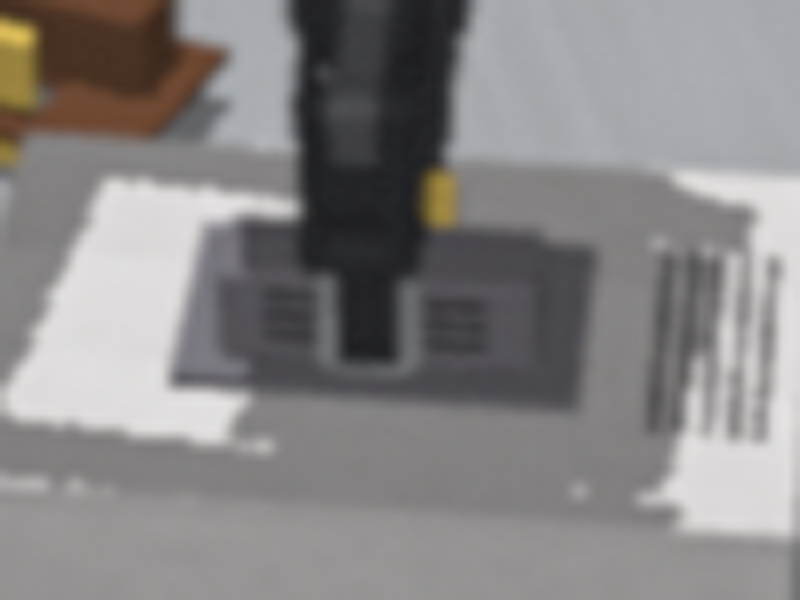

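The finger sits centred on the ribbed face (crop (370,320)) with its tip above the flange and no contact yet. I'll close in small steps and watch the wrist force.

Emit:
apply_moves:
  rows:
    - {"delta_pos": [0, 0, 0], "roll": 0}
    - {"delta_pos": [0, 0, 0], "roll": 0}
    - {"delta_pos": [0, 0, 0], "roll": 0}
  jaw: 0.18

```text
clock: 4.25
tcp_pos: [534.6, -196.9, 249.3]
orientation: [0.103, 0.7, -0.103, 0.699]
ft_force: [0.5, 0.4, -0.5]
finger_gap: 50.0
```

Emit:
apply_moves:
  rows:
    - {"delta_pos": [0, 0, 0], "roll": 0}
    - {"delta_pos": [0, 0, 0], "roll": 0}
    - {"delta_pos": [0, 0, 0], "roll": 0}
  jaw: 0.15

```text
clock: 4.55
tcp_pos: [534.6, -196.9, 249.3]
orientation: [0.103, 0.7, -0.103, 0.699]
ft_force: [-0.6, 1.2, 0.0]
finger_gap: 49.3
```

Run:
```python
from h import *
s=readout.state();R=Ro.from_quat(s["orientation"]).as_matrix();print(R.T@s["ft_force"],s["finger_gap"],s["tcp_pos"],s["torque"])
```

```text
[-0.04532089  0.94295784 -0.90947907] 49.2840198212716 [ 534.59575981 -196.92670683  249.33939403] [0.01839038 0.00422776 0.02681636]
```

Emit:
apply_moves:
  rows:
    - {"delta_pos": [0, 0, 0], "roll": 0}
    - {"delta_pos": [0, 0, 0], "roll": 0}
    - {"delta_pos": [0, 0, 0], "roll": 0}
  jaw: 0.125

```text
clock: 4.85
tcp_pos: [534.6, -196.9, 249.4]
orientation: [0.103, 0.7, -0.103, 0.699]
ft_force: [0.4, -0.3, 0.1]
finger_gap: 48.8
```

Emit:
apply_moves:
  rows:
    - {"delta_pos": [0, 0, 0], "roll": 0}
    - {"delta_pos": [0, 0, 0], "roll": 0}
    - {"delta_pos": [0, 0, 0], "roll": 0}
  jaw: 0.1

```text
clock: 5.15
tcp_pos: [534.6, -197.0, 249.4]
orientation: [0.103, 0.7, -0.104, 0.699]
ft_force: [-0.1, -1.0, -0.1]
finger_gap: 46.9
```

```bash
cat > st.py <<'E'
from h import *
s=readout.state();R=Ro.from_quat(s["orientation"]).as_matrix();print("Ftool",np.round(R.T@s["ft_force"],2),"gap",round(s["finger_gap"],2),"Ttool",np.round(R.T@s["torque"],3),s["tcp_pos"].round(2),s["clock"])
E
python3 st.py
```

```text
Ftool [ 0.1  -0.95  0.22] gap 46.93 Ttool [ 0.011  0.036 -0.164] [ 534.59 -196.96  249.38] 5.15
```

Emit:
apply_moves:
  rows:
    - {"delta_pos": [0, -0.0008, 0], "roll": 0}
    - {"delta_pos": [0, -0.0008, 0], "roll": 0}
    - {"delta_pos": [0, -0.0008, 0], "roll": 0}

```text
clock: 5.45
tcp_pos: [534.4, -197.7, 249.4]
orientation: [0.103, 0.7, -0.103, 0.699]
ft_force: [-0.4, 0.4, -0.7]
finger_gap: 47.0
```

```bash
python3 st.py
```

```text
Ftool [ 0.67  0.22 -0.51] gap 46.99 Ttool [-0.017 -0.022  0.008] [ 534.35 -197.73  249.37] 5.45
```

Emit:
apply_moves:
  rows:
    - {"delta_pos": [0, 0, 0], "roll": 0}
    - {"delta_pos": [0, 0, 0], "roll": 0}
    - {"delta_pos": [0, 0, 0], "roll": 0}
  jaw: 0.08

```text
clock: 5.75
tcp_pos: [534.3, -197.8, 249.3]
orientation: [0.103, 0.7, -0.104, 0.699]
ft_force: [0.5, 0.4, -0.2]
finger_gap: 46.0
```

```bash
python3 st.py
```

```text
Ftool [0.16 0.54 0.38] gap 45.98 Ttool [-0.054 -0.023  0.048] [ 534.34 -197.76  249.34] 5.75
```

Emit:
apply_moves:
  rows:
    - {"delta_pos": [0, 0, 0], "roll": 0}
    - {"delta_pos": [0, 0, 0], "roll": 0}
    - {"delta_pos": [0, 0, 0], "roll": 0}
  jaw: 0.06

```text
clock: 6.05
tcp_pos: [534.3, -197.8, 249.3]
orientation: [0.103, 0.7, -0.104, 0.699]
ft_force: [-0.9, -0.6, 0.7]
finger_gap: 45.3
```

```bash
python3 st.py
```

```text
Ftool [-0.73 -0.83 -0.67] gap 45.28 Ttool [-0.021  0.011 -0.161] [ 534.33 -197.77  249.35] 6.05
```

Emit:
apply_moves:
  rows:
    - {"delta_pos": [0, 0, 0], "roll": 0}
    - {"delta_pos": [0, 0, 0], "roll": 0}
    - {"delta_pos": [0, 0, 0], "roll": 0}
  jaw: 0.04

```text
clock: 6.35
tcp_pos: [534.3, -197.8, 249.4]
orientation: [0.103, 0.7, -0.104, 0.699]
ft_force: [-1.1, -1.6, 1.3]
finger_gap: 44.4
```

```bash
python3 st.py
```

```text
Ftool [-1.25 -1.86 -0.59] gap 44.41 Ttool [ 0.019  0.015 -0.247] [ 534.35 -197.79  249.43] 6.35
```

Emit:
apply_moves:
  rows:
    - {"delta_pos": [0, -0.0005, 0], "roll": 0}
    - {"delta_pos": [0, -0.0005, 0], "roll": 0}
    - {"delta_pos": [0, -0.0005, 0], "roll": 0}

```text
clock: 6.65
tcp_pos: [534.2, -198.2, 249.4]
orientation: [0.103, 0.7, -0.103, 0.699]
ft_force: [0.4, 0.5, 0.2]
finger_gap: 44.5
```

```bash
python3 st.py
```

```text
Ftool [-0.23  0.54  0.22] gap 44.53 Ttool [ 0.025 -0.003  0.223] [ 534.23 -198.22  249.41] 6.65
```

Emit:
apply_moves:
  rows:
    - {"delta_pos": [0, -0.0005, 0], "roll": 0}
    - {"delta_pos": [0, -0.0005, 0], "roll": 0}
    - {"delta_pos": [0, -0.0005, 0], "roll": 0}

```text
clock: 6.95
tcp_pos: [534.1, -198.7, 249.4]
orientation: [0.103, 0.7, -0.103, 0.699]
ft_force: [0.3, 2.4, 1.8]
finger_gap: 44.1
```

```bash
python3 st.py
```

```text
Ftool [-1.83  2.43 -0.4 ] gap 44.09 Ttool [-0.005  0.004  0.303] [ 534.1  -198.68  249.44] 6.95
```

Emit:
apply_moves:
  rows:
    - {"delta_pos": [0, -0.0004, 0], "roll": 0}
    - {"delta_pos": [0, -0.0008, 0], "roll": 0}
    - {"delta_pos": [0, -0.0008, 0], "roll": 0}
  jaw: 0.0

```text
clock: 7.25
tcp_pos: [533.9, -199.4, 249.7]
orientation: [0.103, 0.7, -0.103, 0.699]
ft_force: [-0.3, 3.0, 4.3]
finger_gap: 42.9
```

```bash
python3 st.py
```

```text
Ftool [-4.31  2.8  -1.12] gap 42.94 Ttool [-0.007  0.128  0.539] [ 533.93 -199.4   249.66] 7.25
```

Emit:
apply_moves:
  rows:
    - {"delta_pos": [0, -0.0004, 0], "roll": 0}
    - {"delta_pos": [0, -0.0008, 0], "roll": 0}
    - {"delta_pos": [0, -0.0008, 0], "roll": 0}
  jaw: -0.035

```text
clock: 7.55
tcp_pos: [533.8, -200.1, 249.8]
orientation: [0.103, 0.7, -0.103, 0.7]
ft_force: [0.8, 3.3, 5.8]
finger_gap: 41.2
```

```bash
python3 st.py
```

```text
Ftool [-5.78  3.38 -0.2 ] gap 41.19 Ttool [0.018 0.076 0.56 ] [ 533.77 -200.11  249.81] 7.55
```

Emit:
apply_moves:
  rows:
    - {"delta_pos": [-0.0005, 0, 0], "roll": 0}
    - {"delta_pos": [-0.0005, 0, 0], "roll": 0}
    - {"delta_pos": [-0.0005, 0, 0], "roll": 0}

```text
clock: 7.85
tcp_pos: [533.7, -200.1, 250.0]
orientation: [0.103, 0.7, -0.103, 0.699]
ft_force: [0.6, 0.0, -0.7]
finger_gap: 41.3
```

```bash
python3 st.py
```

```text
Ftool [0.68 0.18 0.59] gap 41.27 Ttool [ 0.023  0.009 -0.018] [ 533.67 -200.15  249.99] 7.85
```

Emit:
apply_moves:
  rows:
    - {"delta_pos": [-0.0002, -0.0004, 0], "roll": 0}
    - {"delta_pos": [-0.0005, -0.0008, 0], "roll": 0}
    - {"delta_pos": [-0.0005, -0.0008, 0], "roll": 0}
  jaw: -0.07

```text
clock: 8.15
tcp_pos: [533.4, -201.0, 250.3]
orientation: [0.103, 0.7, -0.103, 0.699]
ft_force: [-0.1, 0.0, -2.2]
finger_gap: 39.9
```

```bash
python3 st.py
```

```text
Ftool [ 2.17 -0.01 -0.11] gap 39.87 Ttool [ 0.037 -0.019 -0.006] [ 533.36 -200.97  250.32] 8.15
```

Emit:
apply_moves:
  rows:
    - {"delta_pos": [-0.0002, -0.0004, 0], "roll": 0}
    - {"delta_pos": [-0.0004, -0.0007, 0], "roll": 0}
    - {"delta_pos": [-0.0004, -0.0007, 0], "roll": 0}
  jaw: -0.105

```text
clock: 8.45
tcp_pos: [533.1, -201.7, 250.7]
orientation: [0.103, 0.7, -0.103, 0.699]
ft_force: [0.2, 0.4, -1.2]
finger_gap: 38.2
```

```bash
python3 st.py
```

```text
Ftool [1.18 0.46 0.07] gap 38.2 Ttool [ 0.073  0.    -0.026] [ 533.13 -201.7   250.7 ] 8.45
```

Pressed about 7 mm, with lateral force near zero. I'll test-lift slowly.

Emit:
apply_moves:
  rows:
    - {"delta_pos": [-0.0005, 0, 0], "roll": 0}
    - {"delta_pos": [-0.001, 0, 0], "roll": 0}
    - {"delta_pos": [-0.0015, 0, 0], "roll": 0}

```text
clock: 8.75
tcp_pos: [533.1, -201.7, 252.2]
orientation: [0.103, 0.7, -0.103, 0.699]
ft_force: [0.0, -0.1, -1.2]
finger_gap: 38.2
```

```bash
python3 st.py
```

```text
Ftool [ 1.21 -0.08  0.05] gap 38.22 Ttool [ 0.014 -0.005  0.009] [ 533.13 -201.7   252.22] 8.75
```

Emit:
apply_moves:
  rows:
    - {"delta_pos": [-0.0008, 0, 0], "roll": 0}
    - {"delta_pos": [-0.0016, 0, 0], "roll": 0}
    - {"delta_pos": [-0.0025, 0, 0], "roll": 0}

```text
clock: 9.05
tcp_pos: [533.1, -201.7, 254.8]
orientation: [0.103, 0.7, -0.103, 0.699]
ft_force: [-0.2, 1.1, -1.4]
finger_gap: 38.1
```

```bash
python3 st.py
```

```text
Ftool [ 1.36  1.05 -0.48] gap 38.09 Ttool [-0.011 -0.019 -0.001] [ 533.14 -201.69  254.83] 9.05
```

Emit:
apply_moves:
  rows:
    - {"delta_pos": [-0.002, 0, 0], "roll": 0}
    - {"delta_pos": [-0.004, 0, 0], "roll": 0}
    - {"delta_pos": [-0.006, 0, 0], "roll": 0}
    - {"delta_pos": [-0.008, 0, 0], "roll": 0}

```text
clock: 9.45
tcp_pos: [533.2, -201.7, 263.1]
orientation: [0.103, 0.7, -0.103, 0.699]
ft_force: [0.6, 0.7, -1.6]
finger_gap: 38.3
```

```bash
python3 st.py
```

```text
Ftool [1.61 0.89 0.36] gap 38.29 Ttool [ 0.022  0.044 -0.004] [ 533.16 -201.67  263.09] 9.45
```

The hook came free without snagging: 12 mm up, carrying about 1.2 N. I'll lift clear and look.

Emit:
apply_moves:
  rows:
    - {"delta_pos": [-0.008, 0, 0], "roll": 0}
    - {"delta_pos": [-0.018, 0, 0], "roll": 0}
    - {"delta_pos": [-0.03, 0, 0], "roll": 0}
    - {"delta_pos": [-0.042, 0, 0], "roll": 0}
    - {"delta_pos": [-0.052, 0, 0], "roll": 0}
    - {"delta_pos": [-0.06, 0, 0], "roll": 0}
    - {"delta_pos": [-0.06, 0, 0], "roll": 0}

```text
clock: 10.15
tcp_pos: [533.4, -201.7, 324.5]
orientation: [0.103, 0.699, -0.104, 0.7]
ft_force: [-0.3, -0.0, -1.8]
finger_gap: 38.2
```

```bash
python3 st.py
python3 - <<'E'
from h import *
cv2.imwrite("pics/side3.png",cams.grab_frame("side")[:,:,::-1])
s=cv2.imread("pics/side3.png");cv2.imwrite("pics/s3c.png",cv2.resize(s[200:380,200:440],(800,600),interpolation=cv2.INTER_CUBIC))
c=np.array([580.4,183.1]);plan(c-np.array([0.288,0.958])*0,330,YAW+np.pi/2)
E
```

```text
Ftool [ 1.84 -0.14 -0.29] gap 38.18 Ttool [-0.025 -0.02   0.017] [ 533.35 -201.69  324.53] 10.15
tcp [ 533.2 -201.7  323.6] R [[-0.0, 0.289, 0.957], [-0.001, 0.957, -0.289], [-1.0, -0.001, -0.0]] delta [-0.0068  0.382  -0.0659] roll [ 1.7999e+02 -1.0000e-02  1.7999e+02] -0.010506253194265609 joints [-0.41 -0.08  1.77 -0.    1.45 -1.68] clk 10.2
```

View pics/s3c.png

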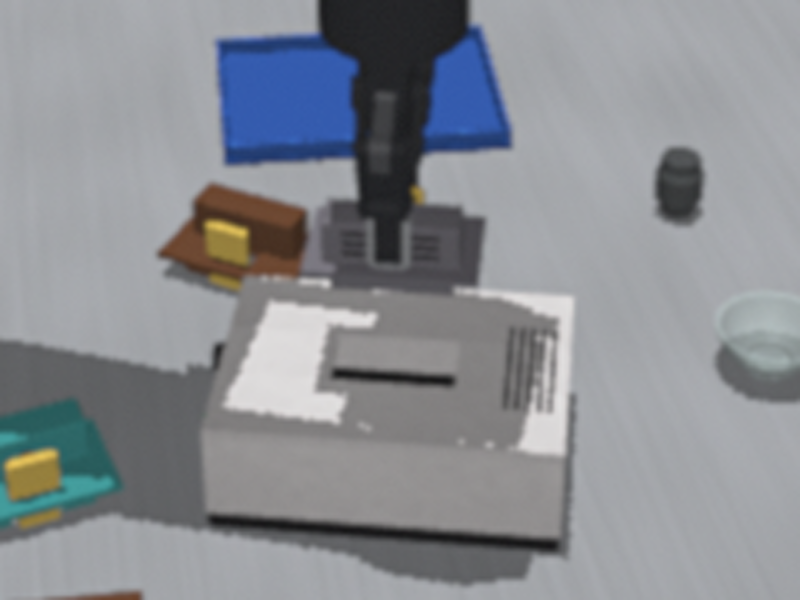

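The cover hangs level above the unit (crop (400,240)) and the opening is empty (395,360). Now I'll carry it to the tray at moderate speed.

Emit:
apply_moves:
  rows:
    - {"delta_pos": [0, 0.01, -0.002], "roll": 0}
    - {"delta_pos": [0, 0.03, -0.005], "roll": 0}
    - {"delta_pos": [0, 0.055, -0.009], "roll": 0}
    - {"delta_pos": [0, 0.085, -0.015], "roll": 0}
    - {"delta_pos": [0, 0.115, -0.02], "roll": 0}
    - {"delta_pos": [0, 0.145, -0.025], "roll": 0}
    - {"delta_pos": [0, 0.175, -0.03], "roll": 0}
    - {"delta_pos": [0, 0.205, -0.035], "roll": 0}

```text
clock: 11.0
tcp_pos: [558.6, 6.6, 322.7]
orientation: [0.103, 0.7, -0.103, 0.699]
ft_force: [0.1, 0.5, -1.5]
finger_gap: 38.6
```

```bash
python3 st.py; python3 -c "
from h import *
plan([580.4,183.1],324,YAW+np.pi/2)"
```

```text
Ftool [ 1.46  0.49 -0.04] gap 38.57 Ttool [ 0.003 -0.031 -0.048] [558.61   6.6  322.71] 11.0
tcp [558.6   6.6 322.7] R [[-0.001, 0.288, 0.958], [-0.001, 0.958, -0.288], [-1.0, -0.001, -0.001]] delta [-0.0014  0.1753 -0.03  ] roll [-180.    0. -180.] 0.00012546490115550695 joints [-0.03 -0.1   1.8  -0.    1.45 -1.31] clk 11.0
```

Emit:
apply_moves:
  rows:
    - {"delta_pos": [0, 0.03, -0.005], "roll": 0}
    - {"delta_pos": [0, 0.06, -0.01], "roll": 0}
    - {"delta_pos": [0, 0.09, -0.015], "roll": 0}
    - {"delta_pos": [0, 0.12, -0.02], "roll": 0}
    - {"delta_pos": [0, 0.145, -0.025], "roll": 0}
    - {"delta_pos": [0, 0.165, -0.028], "roll": 0}
    - {"delta_pos": [0, 0.175, -0.03], "roll": 0}
    - {"delta_pos": [0, 0.175, -0.03], "roll": 0}

```text
clock: 11.8
tcp_pos: [580.1, 183.9, 322.0]
orientation: [0.102, 0.7, -0.103, 0.699]
ft_force: [0.4, -0.2, -1.9]
finger_gap: 38.2
```

```bash
python3 st.py
python3 - <<'E'
from h import *
for n in("side","top"):cv2.imwrite(f"pics/{n}4.png",cams.grab_frame(n)[:,:,::-1])
s=cv2.imread("pics/side4.png");cv2.imwrite("pics/s4c.png",cv2.resize(s[130:310,200:440],(800,600),interpolation=cv2.INTER_CUBIC))
plan([580.4,183.1],270,YAW+np.pi/2)
E
```

```text
Ftool [ 1.94 -0.06  0.39] gap 38.24 Ttool [-0.002  0.006 -0.034] [580.1  183.91 321.97] 11.8
tcp [580.2 182.5 322.3] R [[-0.002, 0.288, 0.958], [-0.001, 0.958, -0.288], [-1.0, -0.002, -0.001]] delta [0.0523 0.0007 0.0001] roll [-1.7999e+02  1.0000e-02 -1.7999e+02] 0.008650184565001435 joints [ 0.26  0.01  1.69 -0.    1.45 -1.02] clk 11.9
```

View pics/s4c.png

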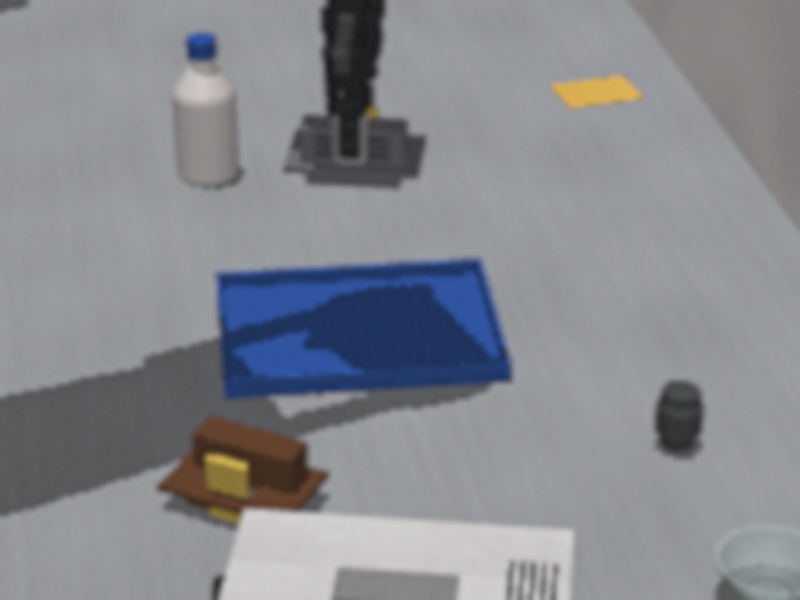

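Emit:
apply_moves:
  rows:
    - {"delta_pos": [0.015, 0.001, 0], "roll": 0}
    - {"delta_pos": [0.04, 0.001, 0], "roll": 0}
    - {"delta_pos": [0.065, 0.001, 0], "roll": 0}
    - {"delta_pos": [0.085, 0.001, 0], "roll": 0}
    - {"delta_pos": [0.1, 0.001, 0], "roll": 0}
    - {"delta_pos": [0.11, 0.001, 0], "roll": 0}
    - {"delta_pos": [0.113, 0.001, 0], "roll": 0}
    - {"delta_pos": [0.113, 0.001, 0], "roll": 0}

```text
clock: 12.7
tcp_pos: [580.4, 183.2, 209.3]
orientation: [0.103, 0.7, -0.104, 0.699]
ft_force: [0.3, -0.7, -1.3]
finger_gap: 38.2
```

```bash
python3 st.py
```

```text
Ftool [ 1.29 -0.63  0.48] gap 38.24 Ttool [ 0.006  0.033 -0.011] [580.4  183.23 209.3 ] 12.7
```

Emit:
apply_moves:
  rows:
    - {"delta_pos": [0.002, 0, 0], "roll": 0}
    - {"delta_pos": [0.004, 0, 0], "roll": 0}
    - {"delta_pos": [0.006, 0, 0], "roll": 0}
    - {"delta_pos": [0.008, 0, 0], "roll": 0}
    - {"delta_pos": [0.009, 0, 0], "roll": 0}
    - {"delta_pos": [0.009, 0, 0], "roll": 0}

```text
clock: 13.3
tcp_pos: [580.3, 183.2, 200.2]
orientation: [0.103, 0.7, -0.104, 0.699]
ft_force: [0.0, -0.2, -1.0]
finger_gap: 38.3
```

```bash
python3 st.py
```

```text
Ftool [ 1.02 -0.17  0.08] gap 38.27 Ttool [-0.002 -0.041  0.027] [580.34 183.22 200.15] 13.3
```

Emit:
apply_moves:
  rows:
    - {"delta_pos": [0.0003, 0, 0], "roll": 0}
    - {"delta_pos": [0.0007, 0, 0], "roll": 0}
    - {"delta_pos": [0.0007, 0, 0], "roll": 0}

```text
clock: 13.6
tcp_pos: [580.4, 183.2, 199.4]
orientation: [0.103, 0.7, -0.104, 0.699]
ft_force: [0.3, 0.3, -1.8]
finger_gap: 38.3
```

```bash
python3 st.py
```

```text
Ftool [1.83 0.34 0.19] gap 38.28 Ttool [-0.018 -0.012  0.014] [580.35 183.22 199.44] 13.6
```

Emit:
apply_moves:
  rows:
    - {"delta_pos": [0.0003, 0, 0], "roll": 0}
    - {"delta_pos": [0.0006, 0, 0], "roll": 0}
    - {"delta_pos": [0.0006, 0, 0], "roll": 0}

```text
clock: 13.9
tcp_pos: [580.3, 183.2, 198.7]
orientation: [0.103, 0.7, -0.104, 0.699]
ft_force: [0.1, -0.0, -1.8]
finger_gap: 38.4
```

```bash
python3 st.py
```

```text
Ftool [1.79 0.03 0.14] gap 38.43 Ttool [ 0.02  -0.003  0.008] [580.31 183.2  198.74] 13.9
```

Emit:
apply_moves:
  rows:
    - {"delta_pos": [0.0003, 0, 0], "roll": 0}
    - {"delta_pos": [0.0006, 0, 0], "roll": 0}
    - {"delta_pos": [0.0006, 0, 0], "roll": 0}

```text
clock: 14.2
tcp_pos: [580.3, 183.2, 198.4]
orientation: [0.103, 0.7, -0.104, 0.699]
ft_force: [-1.8, -0.7, 2.7]
finger_gap: 38.4
```

```bash
python3 st.py
```

```text
Ftool [-2.72 -1.15 -1.52] gap 38.37 Ttool [ 0.002  0.192 -0.216] [580.33 183.19 198.36] 14.2
```

The rim touched down at the expected height (2.7 N). I'll release gradually, compensating for the finger swing.

Emit:
apply_moves:
  rows:
    - {"delta_pos": [0.0002, 0.0004, 0], "roll": 0}
    - {"delta_pos": [0.0004, 0.0008, 0], "roll": 0}
    - {"delta_pos": [0.0004, 0.0008, 0], "roll": 0}
  jaw: -0.065

```text
clock: 14.5
tcp_pos: [580.6, 183.9, 198.1]
orientation: [0.102, 0.7, -0.104, 0.699]
ft_force: [-0.4, -2.0, 1.6]
finger_gap: 39.9
```

```bash
python3 st.py
```

```text
Ftool [-1.55 -2.03  0.18] gap 39.91 Ttool [-0.009  0.032 -0.35 ] [580.63 183.93 198.11] 14.5
```

Emit:
apply_moves:
  rows:
    - {"delta_pos": [0.0002, 0.0004, 0], "roll": 0}
    - {"delta_pos": [0.0005, 0.0008, 0], "roll": 0}
    - {"delta_pos": [0.0005, 0.0008, 0], "roll": 0}
  jaw: -0.025

```text
clock: 14.8
tcp_pos: [580.9, 184.7, 197.8]
orientation: [0.102, 0.7, -0.104, 0.699]
ft_force: [-2.2, -2.9, 4.4]
finger_gap: 41.6
```

```bash
python3 st.py
```

```text
Ftool [-4.43 -3.38 -1.24] gap 41.61 Ttool [-0.062  0.14  -0.514] [580.93 184.67 197.84] 14.8
```

Emit:
apply_moves:
  rows:
    - {"delta_pos": [0.0001, 0.0003, 0], "roll": 0}
    - {"delta_pos": [0.0002, 0.0005, 0], "roll": 0}
    - {"delta_pos": [0.0002, 0.0005, 0], "roll": 0}
  jaw: 0.015

```text
clock: 15.1
tcp_pos: [581.1, 185.2, 197.6]
orientation: [0.102, 0.7, -0.104, 0.699]
ft_force: [-1.5, -1.9, 2.0]
finger_gap: 43.1
```

```bash
python3 st.py
```

```text
Ftool [-1.96 -2.27 -0.93] gap 43.15 Ttool [-0.009  0.01  -0.22 ] [581.07 185.19 197.61] 15.1
```

Emit:
apply_moves:
  rows:
    - {"delta_pos": [0.0002, 0.0003, 0], "roll": 0}
    - {"delta_pos": [0.0004, 0.0005, 0], "roll": 0}
    - {"delta_pos": [0.0004, 0.0005, 0], "roll": 0}
  jaw: 0.055

```text
clock: 15.4
tcp_pos: [581.2, 185.7, 197.1]
orientation: [0.102, 0.7, -0.104, 0.699]
ft_force: [-0.2, -1.0, 0.5]
finger_gap: 45.0
```

```bash
python3 st.py
```

```text
Ftool [-0.54 -0.97  0.12] gap 44.99 Ttool [-0.013 -0.009 -0.178] [581.22 185.69 197.12] 15.4
```

Emit:
apply_moves:
  rows:
    - {"delta_pos": [0, 0, 0], "roll": 0}
    - {"delta_pos": [0, 0, 0], "roll": 0}
    - {"delta_pos": [0, 0, 0], "roll": 0}
    - {"delta_pos": [0, 0, 0], "roll": 0}
  jaw: 0.14

```text
clock: 15.8
tcp_pos: [581.2, 185.7, 197.1]
orientation: [0.102, 0.7, -0.104, 0.699]
ft_force: [0.1, -0.1, -0.3]
finger_gap: 48.6
```

```bash
python3 st.py
```

```text
Ftool [ 0.33 -0.07  0.16] gap 48.65 Ttool [0.03  0.017 0.024] [581.22 185.72 197.11] 15.8
```

Released: the force is zero at a gap of 48.6. I'll open wider, then retreat straight up.

Emit:
apply_moves:
  rows:
    - {"delta_pos": [0, 0, 0], "roll": 0}
    - {"delta_pos": [0, 0, 0], "roll": 0}
    - {"delta_pos": [0, 0, 0], "roll": 0}
    - {"delta_pos": [0, 0, 0], "roll": 0}
    - {"delta_pos": [0, 0, 0], "roll": 0}
  jaw: 0.5

```text
clock: 16.3
tcp_pos: [581.2, 185.7, 197.1]
orientation: [0.102, 0.7, -0.104, 0.699]
ft_force: [0.5, 0.4, 0.1]
finger_gap: 64.3
```

Emit:
apply_moves:
  rows:
    - {"delta_pos": [-0.01, 0, 0], "roll": 0}
    - {"delta_pos": [-0.03, 0, 0], "roll": 0}
    - {"delta_pos": [-0.06, 0, 0], "roll": 0}
    - {"delta_pos": [-0.1, 0, 0], "roll": 0}
    - {"delta_pos": [-0.14, 0, 0], "roll": 0}
    - {"delta_pos": [-0.18, 0, 0], "roll": 0}
    - {"delta_pos": [-0.2, 0, 0], "roll": 0}
    - {"delta_pos": [-0.2, 0, 0], "roll": 0}

```text
clock: 17.1
tcp_pos: [581.4, 186.0, 401.8]
orientation: [0.103, 0.698, -0.103, 0.701]
ft_force: [0.4, 0.1, -0.7]
finger_gap: 63.9
```

Emit:
apply_moves:
  rows:
    - {"delta_pos": [0, -0.04, -0.02], "roll": 0}
    - {"delta_pos": [0, -0.08, -0.05], "roll": 0}
    - {"delta_pos": [0, -0.12, -0.09], "roll": 0}
    - {"delta_pos": [0, -0.15, -0.12], "roll": 0}
    - {"delta_pos": [0, -0.15, -0.12], "roll": 0}
    - {"delta_pos": [0, -0.15, -0.12], "roll": 0}

```text
clock: 17.7
tcp_pos: [422.5, 76.6, 401.4]
orientation: [0.104, 0.698, -0.103, 0.701]
ft_force: [0.5, 0.1, -0.2]
finger_gap: 64.3
```

```bash
python3 st.py
python3 - <<'E'
from h import *
for n in("side","top"):cv2.imwrite(f"pics/{n}5.png",cams.grab_frame(n)[:,:,::-1])
s=cv2.imread("pics/side5.png");cv2.imwrite("pics/s5c.png",cv2.resize(s[190:370,200:440],(800,600),interpolation=cv2.INTER_CUBIC))
E
```

```text
Ftool [0.24 0.2  0.41] gap 64.29 Ttool [ 0.052 -0.033  0.041] [422.48  76.62 401.44] 17.7
```

View pics/s5c.png

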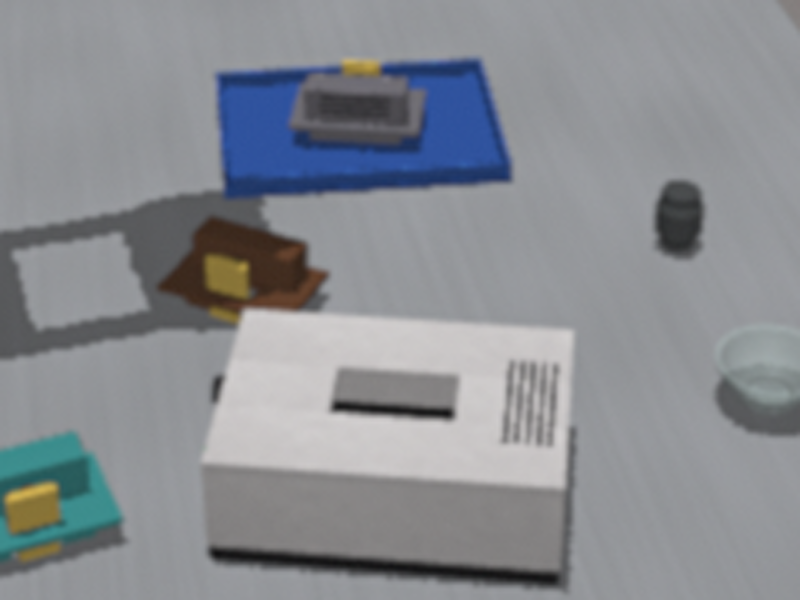

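View pics/top5.png

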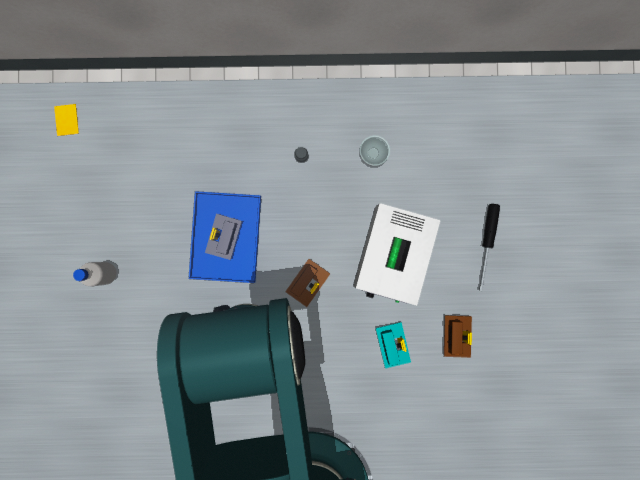

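The cover stands level on its rim inside the tray (top (224,237), side crop (357,105)), right side up and with the tab back out. The unit and every other object are where they were, and the robot is clear.

```bash
python3 -c "
from workcell import arm,readout
print(readout.state()['clock'],arm.close_job())"
```

```text
the job is handed in; nothing more can be done
17.8 None
```

The grey cover is off the light-source unit and standing in the blue tray, and I handed the job in at 17.8 s of the 69 s allowed.

- **Squeeze:** I pinched the block face and the thumb pad in small jaw steps, pressing the tab about 7 mm. From the spring data that is roughly 11 N on the pad.
- **Lift:** The hook came free with only about 1–2 N on the wrist, roughly the weight of the cover.
- **Forces on the unit:** Readings peaked at about 6 N downward while closing; I raised the tool slightly to relieve it.
- **Placing:** The rim touched down in the tray at about 3 N. I opened gradually (about 4 N at most), and the wrist force was near zero before I retreated.
- **Last pictures:** The cover stands level and right side up near the middle of the tray with its tab sprung back out. The unit and the other bench objects appear unmoved, and the arm is well clear.
- **What disagreed:** The two cameras differed by about 2–3 mm on the cover's position, so I found the faces by touch. The exact pad offset was not pinned down; it is roughly 1–2 mm, so the press depth is good to about 1 mm.

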